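# Fit the nested copper roof caps, then lift off the outer one

## Robot

A 6-joint arm with a two-finger parallel gripper is mounted at the origin on the work surface. World frame = base frame: x ahead of the robot, y to its left, z up, the work surface at z = 0. Lengths are in m, angles in rad, forces in N, time in s.
With the tool pointing down it reaches from about 0.35 to 0.875 m from the base axis. Payload 4.2 kg.
Tool frame: the origin (TCP) lies on the centre line of the jaws, within the pads' length; the fingertips stand 14 mm ahead of it and the grasp point (between the pads) lies 5 mm behind it; z points along the fingers, y is the line along which they close (so a half turn about z gives the same grasp; the last joint's range is limited). The gripper opens to 87 mm and grips with 3 to 60 N. Pads are 19 mm wide; open, the fingers measure 117 mm over their backs; the gripper's body (75 mm by 190 mm) begins 51 mm behind the grasp point.
Start: joints at [-1.019, 0.385, 0.008, 0, -1.194, -0.259], TCP at [0.18, -0.598, 0.237] pointing down, gripper open.
Joint ranges: [-3.14, 3.14], [-1.21, 2.06], [-1.07, 1.41], [-3.16, 2.05], [-2.99, -0.16], [-3.1, 3.1]. Speed limits (rad/s): [2.79, 2.79, 3.14, 3.14, 3.14, 3.14].

## Interface

Orientations are given as a rotation vector (axis times angle).
In Python, from bench import sense, snapshot, ticket gives the robot as it stands. The module is installed in compiled form; this text tells all that it offers.
- The arm moves only by the tool send_rows, never from a script. Its argument "increments" is a list of rows, each a list of 2 entries, a list of its own where there are three numbers: the shift along the tool's x, y, z in mm, then the turn about the tool's z in rad. A call has 1 to 8 rows; each row is the pose to reach, as a shift and turn from the pose commanded when the call began, along the tool's axes at that moment; what a row does not reach only later rows make up. A row lasts 1/8 s, in which the tool goes at most 62.5 mm and 10.7 degrees, less where a joint would pass 70% of its speed; a pose out of reach is approached as far as the arm can. A call with a gripper value outside its range is refused whole. "hand" is the opening in per cent of the stroke, from 0 (shut) to 100 (fully open), set as the call begins (left out, the last holds). The fingers move at their own pace and stop on an object; the grip force is fixed at half the most. Time passes only in rows, so rows that repeat a pose let the fingers close. It gives the time, the measured TCP pose, the force, the opening and the grip force at its end, in the units of the state.
- sense(): the state, without advancing time (a new reading comes with each control period).
- snapshot(name): name is "side" or "top"; returns a dict with "image" (400x640x3 uint8, red, green, blue), "range_z" (400x640 float32, m along the optical axis (not along the pixel's ray), 0 where there is no reading), "vertical_fov" (degrees; the focal length in pixels is half the picture's height over the tangent of half this angle, whatever the lens; pixels are square), "cx", "cy" (the principal point, pixels), "cam_to_world" (4x4, takes a point from camera to world coordinates). Camera axes: x right, y up, looking along -z (the intrinsics and any distortion apply to the point x, -y, -z); pixel columns grow to the right and rows downward; lengths in m; the calibration is good to about 2 mm. A picture is of the moment at which its call begins.
- ticket.sign_off(): hands the job in; it is judged then, once.
The state is a dict: "time": time; "joints": joint angles; "joint_velocities": joint speeds; "tau": joint torques, N m; "tcp_pos": TCP position; "tool_rot": TCP orientation; "ft_force": force on the tool from outside, world axes, zero at the start; "wrist_torque": the same for the moment, N m; "finger_gap": finger opening in m; "finger_force": force on a finger pad.
Only numpy, scipy, OpenCV 4.12 (cv2) and the standard library are available. Lean on these libraries where they do the work, as an engineer would, in place of code of your own. Each camera call takes 0.05 s, during which the arm holds its last target. There are 200 camera calls.

## Task

Pick up the two nested copper roof caps together by the brass finial, feed the tie rod underneath through the hole in the guide bar inside the round wren house, lower the pair without dropping it until the inner cap rests on the rim, and let go. Then take the outer cap alone by its collar and lift it straight off, leaving the inner cap seated and undisturbed, and finish still holding the outer cap in the gripper, all of it higher than the tip of the finial. Leave the gable panel, try square, awl and mallet where they lie.

Things in the scene. Friction and masses are not known exactly. Their poses are not given: they have to be found in the camera images.
- inner_cap: inner roof cap, loose, about 250 g: copper disc 116 mm across, 8 mm thick; on its axis a brass finial stem 16 mm thick up to 88 mm above the origin, and a steel tie rod 8 mm thick down to 60 mm below it (last 6 mm tapered). Origin: centre of the disc's underside, z up. Starts on the stand, rod down the stand's hole, disc hidden by the outer cap
- finial_top (a point): top end of the finial, 88 mm above the inner cap's origin; its uppermost 30 mm stand free above the outer cap's collar while nested. Gripping here lifts both caps, the outer riding loose on the inner disc
- rod_tip (a point): lower end of the tie rod, 60 mm below the inner cap's origin, on its axis
- outer_cap: outer roof cap, loose, about 180 g: copper cone 128 mm across, 24 mm high, topped by an upright tube (collar) 42 mm outside, 34 inside, free from 24 to 50 mm above the origin; the finial passes through it with 9 mm gap. Origin: centre of the plate's underside, lying on the inner disc (8 mm above that cap's origin). A skirt hangs 5 mm lower around the disc with 3 mm play. Round: any yaw will do
- collar_top (a point): centre of the collar's upper rim, 50 mm above the outer cap's origin
- house: round cedar wren house, open at the top, fixed to the bench: 120 mm outside diameter, 8 mm wall, 110 mm tall, with a dark entrance hole and a perch on its -x side. Origin: centre of its underside, on the bench. A flat steel guide bar 26 mm wide and 5 mm thick spans the inside along the house's x axis, with one round hole in the middle
- eyelet (a point): centre of the 15 mm hole in the guide bar, at the bar's upper face, 98 mm above the bench (12 mm below the rim), on the house's axis; open space for 85 mm below
- seat (a point): centre of the house's upper rim, 110 mm above the bench, on the house's axis; the inner cap's origin comes here when its disc rests on the rim
- stand: pale wooden stand block, fixed, 90 x 90 x 75 mm tall, with a 20 mm vertical hole through its middle; the caps start on it. Origin: centre of its underside, on the bench. House and stand may change sides (left and right of the robot)
- gable: cedar gable panel lying flat, 160 mm wide, 160 mm from its base to its apex (+x), 12 mm thick; origin 40 mm from the base edge, on the underside; leave alone
- square: try square lying flat, dark stock 24 x 100 x 18 mm with a 160 mm steel blade to its +x; origin under the stock's middle; leave alone
- awl: awl with red handle, brass ferrule and steel spike towards +x, 160 mm long, 24 mm thick; origin under the ferrule end of the handle; leave alone
- mallet: beech mallet lying down, head 65 x 115 x 65 mm, handle 200 mm long towards -x; origin under the head's middle; leave alone
Not all that is in view belongs to the job. Leave any red look-alike of the house alone.

How it is judged:
On the way, in this order (a step that is already met when the one before it is completed fails the run):
1. the tie rod's tip is through the hole in the guide bar, the outer cap still nested on the inner one (z of rod_tip in the frame of eyelet below -0.007 m and horizontal distance between rod_tip and eyelet below 0.007 m and z of outer_cap in the frame of inner_cap below 0.012 m and horizontal distance between outer_cap and inner_cap below 0.008 m).
2. the nested pair sits on the house's rim and the fingers have let go of it (z of inner_cap in the frame of seat between -0.003 and 0.003 m and horizontal distance between inner_cap and seat below 0.006 m and angle between inner_cap's own z axis and vertical below 0.05 rad and z of outer_cap in the frame of inner_cap below 0.012 m and horizontal distance between outer_cap and inner_cap below 0.008 m and contact force between the fingers and inner_cap below 0.1 N and contact force between the fingers and outer_cap below 0.1 N), for 0.2 s.
At the end, for the whole second after the job is handed in: inner cap level on the rim (within 3 mm in height, 6 mm sideways of the seat), rod through the bar's hole, not touched by the fingers; outer cap held still by the fingers alone, its origin more than 94 mm above the inner cap's (rim above the finial's tip) (z of inner_cap in the frame of seat between -0.003 and 0.003 m and horizontal distance between inner_cap and seat below 0.006 m and angle between inner_cap's own z axis and vertical below 0.05 rad and z of rod_tip in the frame of eyelet below -0.04 m and horizontal distance between rod_tip and eyelet below 0.007 m and z of outer_cap in the frame of inner_cap above 0.094 m and contact force between the fingers and outer_cap above 1 N and contact force between outer_cap and inner_cap below 0.05 N and contact force between outer_cap and house below 0.05 N and contact force between outer_cap and stand below 0.05 N and contact force between the fingers and inner_cap below 0.1 N and linear speed of outer_cap below 0.03 m/s and linear speed of inner_cap below 0.02 m/s); the arm keeps its last pose, push and grip.
It fails at once if the outer cap is taken off the inner cap while the inner cap is not seated on the house (or the inner cap is pulled up or shifted with it) ((z of outer_cap in the frame of inner_cap above 0.02 m or horizontal distance between outer_cap and inner_cap above 0.015 m) and (z of inner_cap in the frame of seat above 0.005 m or z of inner_cap in the frame of seat below -0.005 m or horizontal distance between inner_cap and seat above 0.008 m)).
It fails at once if the caps are dropped onto the house (falling faster than 0.3 m/s, out of the fingers) (horizontal distance between inner_cap and seat below 0.04 m and linear speed of inner_cap above 0.3 m/s and contact force between the fingers and inner_cap below 0.1 N).
It fails at once if the gable panel, try square, awl or mallet is moved more than 20 mm (distance of any of gable, square, awl, mallet from where it was at the start of the episode above 0.02 m).
It also fails if it takes over 54 s, if anything falls off the work surface, if the arm or the gripper's body presses on something with over 40 N, if the wrist force passes 120 N, or if a joint passes its speed limit or range.

## Working session

There is one attempt and no reset: what is moved stays moved. The work goes in short steps, Python scripts to look and compute and a tool call to move; the robot and the scene stay as the last step left them, time stands still between calls to the robot, and variables do not carry over. Pictures are saved under pics/ and viewed, at most 10 in all, crops included, and the job is handed in when it is done.

Besides the shell and the picture viewer there is one more tool, called after ">>>" in YAML: its name, and indented under it one key for each argument. send_rows: Moves the arm, as the interface text tells. Its arguments: {"type":"object","properties":{"increments":{"type":"array","items":{"type":"array"}},"hand":{"type":"number"}},"required":["increments"]}

```bash
mkdir -p pics; cat > h.py <<'E'
import numpy as np, cv2
from bench import sense, snapshot, ticket
def cloud(s):
    d=s["range_z"]; h,w=d.shape; f=h/2/np.tan(np.radians(s["vertical_fov"])/2)
    v,u=np.mgrid[:h,:w]
    P=np.stack([(u-s["cx"])/f*d,-(v-s["cy"])/f*d,-d],-1)
    T=s["cam_to_world"]; W=P@T[:3,:3].T+T[:3,3]; W[d==0]=np.nan; return W
def save(s,n): cv2.imwrite("pics/"+n,cv2.cvtColor(s["image"],cv2.COLOR_RGB2BGR))
E
python3 - <<'E'
from h import *
for n in("top","side"):
    s=snapshot(n); save(s,n+"0.png"); np.savez(n+"0.npz",W=cloud(s),im=s["image"])
    print({k:v for k,v in s.items() if k not in("image","range_z")})
print(sense())
E
```

```text
{'vertical_fov': 51.31535759927072, 'cx': 317.95645966017867, 'cy': 202.30165462903707, 'cam_to_world': array([[ 0.0162    ,  0.99552293, -0.09312172,  0.38894015],
       [-0.99979022,  0.01729572,  0.01097149,  0.02291519],
       [ 0.01253297,  0.09292444,  0.99559428,  1.43478363],
       [ 0.        ,  0.        ,  0.        ,  1.        ]])}
{'vertical_fov': 50.11293839423663, 'cx': 318.1598785495825, 'cy': 194.18565168050267, 'cam_to_world': array([[-0.81713607,  0.35776697, -0.4519861 , -0.02681574],
       [-0.57638083, -0.51877726,  0.63139155,  0.72242749],
       [-0.00858907,  0.77644894,  0.63012164,  0.84769783],
       [ 0.        ,  0.        ,  0.        ,  1.        ]])}
{'time': 0.1, 'joints': array([-1.01944356e+00,  3.85466664e-01,  6.77669724e-03, -4.23278424e-04,
       -1.19402043e+00, -2.58594854e-01]), 'joint_velocities': array([ 0.00027132, -0.00088479,  0.00433596,  0.00070454, -0.00016731,
        0.00022894]), 'tau': array([-4.39349296e-04, -3.91689599e+01,  1.87934393e+01,  4.23189461e+00,
        1.34691692e-02, -6.70562349e-05]), 'tcp_pos': array([ 0.18023477, -0.5979151 ,  0.23558412]), 'tool_rot': array([ 4.57922546e-01, -3.10764158e+00, -3.00653120e-03]), 'ft_force': array([ 0.57277077,  1.03385847, -0.17826449]), 'wrist_torque': array([-0.00186296, -0.02159283, -0.00293465]), 'finger_force': 0.0, 'finger_gap': 0.08699167470720638}
```

View pics/top0.png

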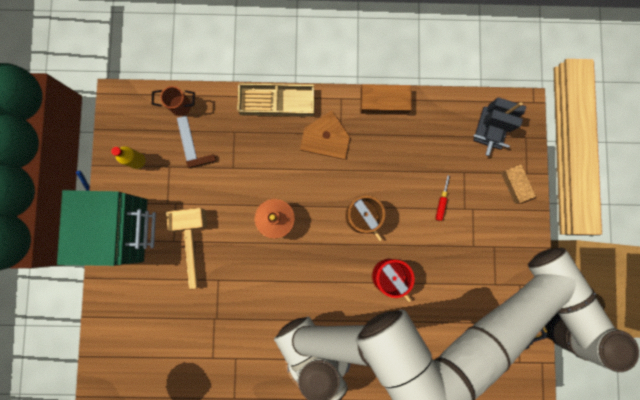

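View pics/side0.png

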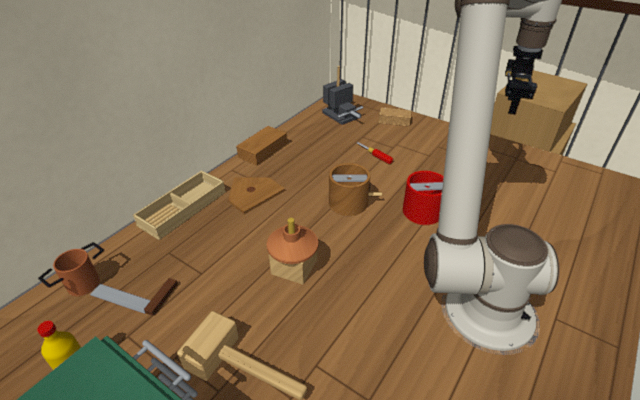

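The top view shows the caps on the stand at about (274,218) and the cedar house at (366,214). The red decoy is at (393,278). The side view agrees: caps at (292,240), house at (350,190). Next I measure their positions.

```bash
cat >> h.py <<'E'
def fit(P):
    A=np.c_[2*P[:,:2],np.ones(len(P))]; s=np.linalg.lstsq(A,(P[:,:2]**2).sum(1),rcond=None)[0]
    return s[:2],np.sqrt(s[2]+s[0]**2+s[1]**2)
def mec(P):
    c,r=cv2.minEnclosingCircle((P[:,:2]*1000).astype(np.float32)); return np.round(np.array(c),1),round(r,1)
E
python3 - <<'E'
from h import *
for n,c,h in(("top",(274,218),(366,214)),("side",(292,230),(350,190))):
    W=np.load(n+"0.npz")["W"]
    def reg(c,r=60): return W[max(0,c[1]-r):c[1]+r,c[0]-r:c[0]+r].reshape(-1,3)
    C=reg(c); H=reg(h,45)
    print(n,"finial pts",[ (z0,(np.nanmean(C[(C[:,2]>z0)&(C[:,2]<z0+.012)],0)*1000).round(1),((C[:,2]>z0)&(C[:,2]<z0+.012)).sum()) for z0 in (.138,.15,.157)], np.nanmax(C[:,2]))
    k=C[(C[:,2]>.078)&(C[:,2]<.112)]; print("cone mec",len(k),mec(k))
    k=H[(H[:,2]>.105)&(H[:,2]<.118)]; print("rim mec",len(k),mec(k),np.median(k[:,2]), "fit",fit(k))
    k=H[(H[:,2]>.09)&(H[:,2]<.103)]; print("bar",len(k),np.median(k,0),np.nanmean(k,0))
    q=H[(H[:,2]>.09)&(H[:,2]<.103)][:,:2]; print(cv2.fitLine((q*1000).astype(np.float32),cv2.DIST_HUBER,0,.01,.01).ravel(), mec(q))
for n,c in(("top",(260,160,420,300)),):
    im=cv2.imread("pics/top0.png")[170:310,240:430]; cv2.imwrite("pics/crop0.png",cv2.resize(im,None,fx=4,fy=4,interpolation=2))
E
```

```text
top finial pts [(0.138, array([459.3, 144.9, 146.5]), np.int64(3)), (0.15, array([461.1, 151.2, 158. ]), np.int64(20)), (0.157, array([460.3, 151.3, 160.3]), np.int64(17))] 0.16432061823056454
cone mec 1117 (array([460.8, 151.1]), 63.9)
rim mec 230 (array([ 479.2, -144.9]), 59.8) 0.10838599712151709 fit (array([ 0.47880421, -0.14467634]), np.float64(0.055498032088565845))
bar 278 [ 0.47873979 -0.14746504  0.09601118] [ 0.4787484  -0.14705517  0.09613118]
[   0.7971959     0.60372066  478.1044     -146.43787   ] (array([ 478.9, -145. ]), 60.0)
side finial pts [(0.138, array([459.6, 154.7, 144.7]), np.int64(22)), (0.15, array([461.4, 153. , 157.8]), np.int64(39)), (0.157, array([462.2, 152.1, 161. ]), np.int64(32))] 0.16423677973506134
cone mec 1795 (array([479.5,  10.9]), 205.7)
rim mec 237 (array([ 480.2, -144.9]), 61.9) 0.10810199149265509 fit (array([ 0.48064345, -0.14361048]), np.float64(0.05584972995110009))
bar 512 [ 0.47600086 -0.141055    0.0961216 ] [ 0.47782846 -0.13089867  0.09612732]
[ 1.2427419e-01 -9.9224794e-01  4.7425760e+02 -1.0409354e+02] (array([465.6, -40.2]), 161.2)
```

View pics/crop0.png

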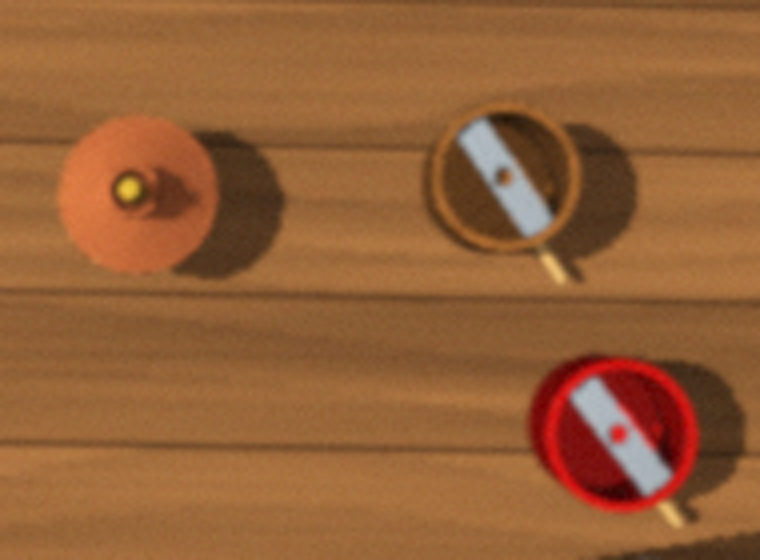

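The caps are at about (0.461, 0.151) and the house at (0.479, -0.145). Sizes and heights match the given values. I'll make a helper that converts world targets to tool increments.

```bash
cat >> h.py <<'E'
from scipy.spatial.transform import Rotation as Ro
def go(*ts):
    s=sense(); R=Ro.from_rotvec(s["tool_rot"]).as_matrix()
    print("t",round(s["time"],2),"tcp",(s["tcp_pos"]*1000).round(1),"F",s["ft_force"].round(1),"gap",round(s["finger_gap"],4))
    for t in ts: print(t,(R.T@(np.array(t)/1000-s["tcp_pos"])*1000).round(1))
E
python3 -c "
from h import *
go((400,-350,290),(470,-145,290),(461,151,260),(461,151,215));print(Ro.from_rotvec(sense()['tool_rot']).as_matrix().round(3))"
```

```text
t 0.1 tcp [ 180.2 -597.9  235.6] F [ 0.6  1.  -0.2] gap 0.087
(400, -350, 290) [-281.9  174.1  -54.1]
(470, -145, 290) [-408.1  350.2  -53.8]
(461, 151, 260) [-484.8  636.1  -23.2]
(461, 151, 215) [-484.9  636.1   21.8]
[[-0.957 -0.288 -0.001]
 [-0.288  0.957  0.002]
 [ 0.     0.002 -1.   ]]
```

>>> send_rows:
  increments:
    - [[-56, 35, -15], 0]
    - [[-112, 70, -30], 0]
    - [[-168, 105, -45], 0]
    - [[-225, 140, -54], 0]
    - [[-282, 174, -54], 0]
    - [[-320, 220, -54], 0]
    - [[-360, 270, -54], 0]
    - [[-400, 320, -54], 0]
  hand: 100

```text
time: 1.1
tcp_pos: [0.4625, -0.1962, 0.2902]
tool_rot: [0.458, -3.108, -0.0]
ft_force: [0.8, -1.7, 1.1]
finger_gap: 0.0868
finger_force: 0.0
```

```bash
python3 -c "
from h import *
go((461,151,260),(461,151,200))"
```

```text
t 1.1 tcp [ 462.5 -196.2  290.2] F [ 0.8 -1.7  1.1] gap 0.0868
(461, 151, 260) [-98.8 332.8  30.3]
(461, 151, 200) [-98.8 332.8  90.3]
```

>>> send_rows:
  increments:
    - [[-14, 53, 0], 0]
    - [[-28, 106, 0], 0]
    - [[-42, 159, 0], 0]
    - [[-56, 212, 0], 0]
    - [[-70, 264, 10], 0]
    - [[-85, 316, 30], 0]
    - [[-85, 316, 50], 0]
    - [[-85, 316, 50], 0]

```text
time: 2.1
tcp_pos: [0.4511, 0.1288, 0.2388]
tool_rot: [0.459, -3.103, 0.003]
ft_force: [-0.6, -0.1, 0.8]
finger_gap: 0.0873
finger_force: 0.0
```

```bash
python3 -c "
from h import *
go((461,151,200),(461,151,151))
s=snapshot('side');save(s,'side1.png');W=cloud(s)
C=W[170:300,220:360].reshape(-1,3)
for z in(.136,.142,.148,.154): k=C[(C[:,2]>z)&(C[:,2]<z+.006)&(abs(C[:,0]-.461)<.02)&(abs(C[:,1]-.151)<.02)];print(z,len(k),k.mean(0)*1000)
cv2.imwrite('pics/c1.png',cv2.resize(cv2.imread('pics/side1.png')[100:300,200:400],None,fx=3,fy=3,interpolation=2))
"
```

```text
t 2.1 tcp [451.1 128.8 238.8] F [-0.6 -0.1  0.8] gap 0.0873
(461, 151, 200) [-16.   18.4  38.8]
(461, 151, 151) [-16.3  18.4  87.8]
0.136 13 [459.58856465 155.54144895 139.63270076]
0.142 10 [459.74887117 154.34147193 145.20387423]
0.148 17 [459.37846002 154.10712376 151.57238164]
0.154 11 [462.13761027 153.23260999 157.36079987]
```

View pics/c1.png

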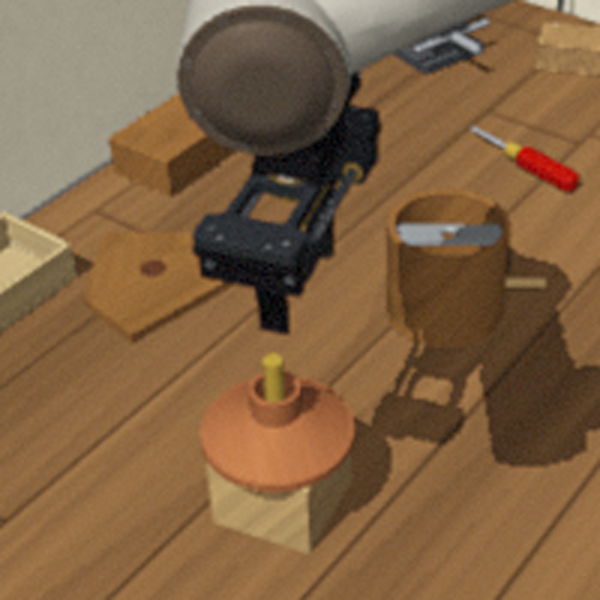

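The gripper hangs open above the finial (crop 272,375). The house bar is at (450,232). I'll settle, then descend.

>>> send_rows:
  increments:
    - [[0, 0, 0], 0]
    - [[0, 0, 0], 0]

```text
time: 2.4
tcp_pos: [0.4528, 0.1285, 0.2414]
tool_rot: [-0.456, 3.107, 0.001]
ft_force: [-0.1, -0.1, 0.6]
finger_gap: 0.087
finger_force: 0.0
```

```bash
python3 -c "
from h import *
go((461,151,200),(461,151,151))"
```

```text
t 2.4 tcp [452.8 128.5 241.4] F [-0.1 -0.1  0.6] gap 0.087
(461, 151, 200) [-14.3  19.2  41.4]
(461, 151, 151) [-14.2  19.2  90.4]
```

>>> send_rows:
  increments:
    - [[-7, 10, 5], 0]
    - [[-14, 19, 15], 0]
    - [[-14, 19, 30], 0]
    - [[-14, 19, 41], 0]
    - [[-14, 19, 41], 0]
    - [[-14, 19, 41], 0]

```text
time: 3.15
tcp_pos: [0.4604, 0.1511, 0.1997]
tool_rot: [-0.458, 3.108, -0.0]
ft_force: [0.4, -0.0, 0.5]
finger_gap: 0.0869
finger_force: 0.0
```

```bash
python3 -c "
from h import *
go((461,151,151))"
```

```text
t 3.15 tcp [460.4 151.1 199.7] F [ 0.4 -0.   0.5] gap 0.0869
(461, 151, 151) [-0.5 -0.2 48.7]
```

>>> send_rows:
  increments:
    - [[-0.5, 0, 16], 0]
    - [[-0.5, 0, 32], 0]
    - [[-0.5, 0, 44], 0]
    - [[-0.5, 0, 48.5], 0]
    - [[-0.5, 0, 48.5], 0]
    - [[-0.5, 0, 48.5], 0]

```text
time: 3.9
tcp_pos: [0.4611, 0.1515, 0.1516]
tool_rot: [-0.458, 3.107, 0.001]
ft_force: [-0.3, 1.0, 0.0]
finger_gap: 0.0865
finger_force: 0.0
```

>>> send_rows:
  increments:
    - [[0, 0, 0], 0]
    - [[0, 0, 0], 0]
    - [[0, 0, 0], 0]
    - [[0, 0, 0], 0]
    - [[0, 0, 0], 0]
    - [[0, 0, 0], 0]
    - [[0, 0, 0], 0]
    - [[0, 0, 0], 0]
  hand: 0

```text
time: 4.9
tcp_pos: [0.4611, 0.1505, 0.1516]
tool_rot: [-0.46, 3.108, -0.003]
ft_force: [2.7, -2.0, -1.8]
finger_gap: 0.015
finger_force: 30.5
```

>>> send_rows:
  increments:
    - [[0, 0, -6], 0]
    - [[0, 0, -18], 0]
    - [[0, 0, -34], 0]
    - [[0, 0, -52], 0]
    - [[0, 0, -72], 0]
    - [[0, 0, -92], 0]
    - [[0, 0, -110], 0]
    - [[0, 0, -122], 0]

```text
time: 5.9
tcp_pos: [0.4606, 0.1514, 0.2741]
tool_rot: [-0.458, 3.107, 0.001]
ft_force: [0.3, 0.2, -4.5]
finger_gap: 0.0151
finger_force: 30.0
```

```bash
python3 -c "
from h import *
go((461,151,276),(479,-145,276))
s=snapshot('side');save(s,'side2.png');W=cloud(s)
cv2.imwrite('pics/c2.png',cv2.resize(cv2.imread('pics/side2.png')[80:280,200:400],None,fx=3,fy=3,interpolation=2))
"
```

```text
t 5.9 tcp [460.6 151.4 274.1] F [ 0.3  0.2 -4.5] gap 0.0151
(461, 151, 276) [-0.3 -0.5 -1.9]
(479, -145, 276) [  67.9 -289.1   -2.2]
```

View pics/c2.png

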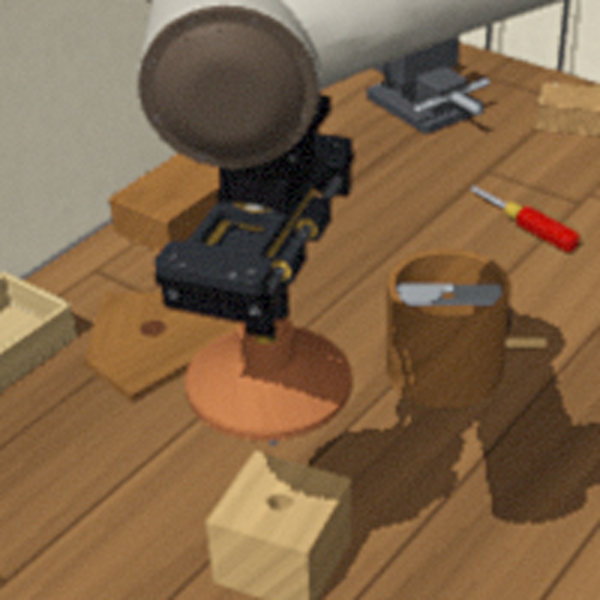

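Both caps hang from the finial, with the rod tip visible at crop (273,441) and the stand empty. Next I carry them over to the house.

>>> send_rows:
  increments:
    - [[2, -10, -1], 0]
    - [[7, -30, -2], 0]
    - [[13, -55, -2], 0]
    - [[19, -83, -2], 0]
    - [[26, -112, -2], 0]
    - [[33, -140, -2], 0]
    - [[40, -168, -2], 0]
    - [[46, -195, -2], 0]

```text
time: 6.95
tcp_pos: [0.472, -0.0502, 0.274]
tool_rot: [0.457, -3.106, -0.0]
ft_force: [0.2, 0.8, -4.6]
finger_gap: 0.0149
finger_force: 30.0
```

>>> send_rows:
  increments:
    - [[6, -25, 0], 0]
    - [[12, -48, 0], 0]
    - [[17, -70, 0], 0]
    - [[20, -84, 0], 0]
    - [[22, -93, 0], 0]
    - [[22, -94, 0], 0]
    - [[22, -94, 0], 0]
    - [[22, -94, 0], 0]

```text
time: 7.95
tcp_pos: [0.479, -0.1446, 0.2751]
tool_rot: [-0.46, 3.108, 0.0]
ft_force: [0.2, -0.2, -3.7]
finger_gap: 0.0148
finger_force: 30.0
```

```bash
python3 -c "
from h import *
go((479,-145,276))
s=snapshot('side');save(s,'side3.png');W=cloud(s);np.savez('side3.npz',W=W)
t=snapshot('top');save(t,'top3.png');V=cloud(t)
a=cv2.imread('pics/side3.png')[60:260,280:440];b=cv2.imread('pics/top3.png')[140:340,290:450]
cv2.imwrite('pics/c3.png',cv2.resize(np.hstack([a,b]),None,fx=2.5,fy=2.5,interpolation=2))
for n,X in(('s',W),('t',V)):
  k=X.reshape(-1,3);k=k[(k[:,2]>.19)&(k[:,2]<.235)&(abs(k[:,0]-.479)<.08)&(abs(k[:,1]+.145)<.08)];print(n,len(k),mec(k))
"
```

```text
t 7.95 tcp [ 479.  -144.6  275.1] F [ 0.2 -0.2 -3.7] gap 0.0148
(479, -145, 276) [ 0.2 -0.4 -0.9]
s 916 (array([ 479.7, -141.6]), 65.1)
t 218 (array([ 446.2, -148.7]), 46.3)
```

View pics/c3.png

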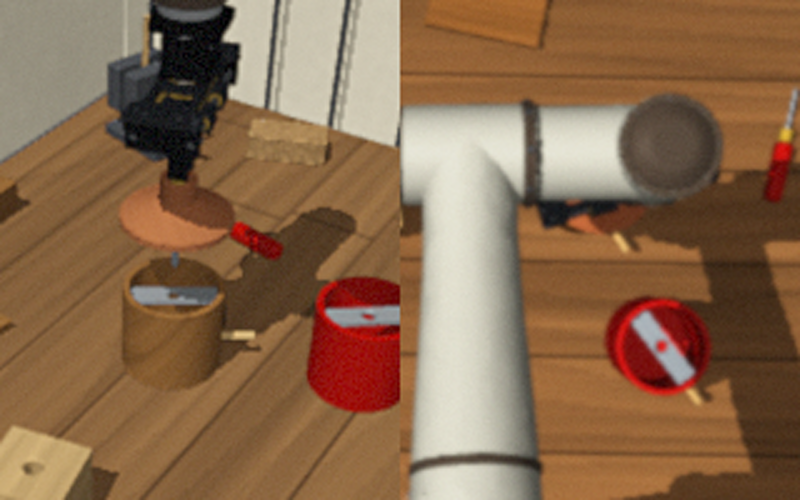

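The caps hang over the house. The rod tip is at side pixel (350,164) and the bar hole near (350,178). I'll check the rod's position against the bar numerically.

```bash
python3 -c "
from h import *
W=np.load('side3.npz')['W'];k=W[150:172,335:365].reshape(-1,3)
k=k[(k[:,2]>.128)&(k[:,2]<.185)&(abs(k[:,0]-.479)<.03)&(abs(k[:,1]+.145)<.03)]
print((k*1000).round(1))
B=W[160:190,325:375].reshape(-1,3);b=B[(B[:,2]>.0935)&(B[:,2]<.099)&(abs(B[:,0]-.479)<.06)&(abs(B[:,1]+.145)<.06)];print(len(b),b.mean(0)*1000)
W0=np.load('side0.npz')['W'][165:200,325:375].reshape(-1,3);q=W0[(W0[:,2]>.104)&(W0[:,2]<.112)&(np.hypot(W0[:,0]-.479,W0[:,1]+.145)<.075)];print('rim',len(q),mec(q))
im=cv2.imread('pics/side3.png')
cv2.imwrite('pics/c4.png',cv2.resize(im[145:200,315:385],None,fx=8,fy=8,interpolation=2))
s=snapshot('side');T=np.linalg.inv(s['cam_to_world']);f=200/np.tan(np.radians(s['vertical_fov'])/2)
for p in((.479,-.1449,.1386),(.479,-.1449,.097),(.479,-.1449,.15)):
  c=T[:3,:3]@p+T[:3,3];u,v=s['cx']-f*c[0]/c[2],s['cy']+f*c[1]/c[2];print(p,u,v,(u-315)*8,(v-145)*8)
"
```

```text
[[ 483.  -141.6  156.5]
 [ 480.5 -142.9  156.7]
 [ 477.5 -143.4  157.7]
 [ 482.  -140.1  154.4]
 [ 479.  -140.6  155.3]
 [ 477.2 -143.   154.6]
 [ 480.9 -138.5  152.2]
 [ 479.7 -142.   150.7]
 [ 477.6 -144.   150.4]
 [ 482.  -140.6  147.1]
 [ 479.9 -142.6  146.9]
 [ 477.7 -144.6  146.6]
 [ 482.  -140.9  143.5]
 [ 479.2 -141.7  144.1]
 [ 478.9 -146.9  141.3]
 [ 481.7 -140.6  140.3]
 [ 479.9 -143.2  139.5]]
277 [ 482.51203548 -145.94953482   96.30139885]
rim 231 (array([ 480.8, -142.7]), 61.6)
(0.479, -0.1449, 0.1386) 350.57767390809937 166.08602046075035 284.62139126479497 168.68816368600278
(0.479, -0.1449, 0.097) 350.0198191932861 177.73647988622994 280.15855354628866 261.89183908983955
(0.479, -0.1449, 0.15) 350.7347465221061 162.80565360582196 285.87797217684874 142.44522884657567
```

View pics/c4.png

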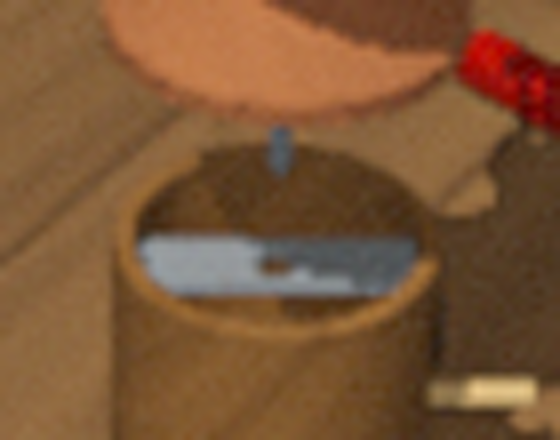

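The rod (crop x≈280) and hole (x≈275) both show the same ~4 px offset from prediction, so they line up to within about 1 mm. I'll lower slowly and watch the force.

>>> send_rows:
  increments:
    - [[0, 0, 5], 0]
    - [[0, 0, 14], 0]
    - [[0, 0, 24], 0]
    - [[0, 0, 34], 0]
    - [[0, 0, 40], 0]
    - [[0, 0, 45], 0]
    - [[0, 0, 50], 0]
    - [[0, 0, 54], 0]

```text
time: 9.1
tcp_pos: [0.4791, -0.1451, 0.2209]
tool_rot: [-0.458, 3.108, -0.0]
ft_force: [-0.8, -0.5, -4.6]
finger_gap: 0.0155
finger_force: 30.0
```

```bash
python3 -c "
from h import *
go((479,-145,190),(479,-145,186.5)); print(sense()['wrist_torque'])
s=snapshot('side');W=cloud(s)
k=W.reshape(-1,3);k=k[(k[:,2]>.145)&(k[:,2]<.19)&(abs(k[:,0]-.479)<.08)&(abs(k[:,1]+.145)<.08)];print(len(k),mec(k))
"
```

```text
t 9.1 tcp [ 479.1 -145.1  220.9] F [-0.8 -0.5 -4.6] gap 0.0155
(479, -145, 190) [ 0.1  0.1 30.9]
(479, -145, 186.5) [ 0.1  0.1 34.4]
[ 0.03076046 -0.01865136  0.07342195]
933 (array([ 479.8, -142.4]), 65.1)
```

The rod is through with no contact force.

>>> send_rows:
  increments:
    - [[0, 0, 5], 0]
    - [[0, 0, 11], 0]
    - [[0, 0, 18], 0]
    - [[0, 0, 24], 0]
    - [[0, 0, 28], 0]
    - [[0, 0, 31], 0]
    - [[0, 0, 32.5], 0]
    - [[0, 0, 32.5], 0]

```text
time: 10.15
tcp_pos: [0.4791, -0.1451, 0.1886]
tool_rot: [-0.458, 3.108, -0.0]
ft_force: [0.4, -0.4, -4.1]
finger_gap: 0.0154
finger_force: 30.0
```

>>> send_rows:
  increments:
    - [[0, 0, 0.7], 0]
    - [[0, 0, 1.4], 0]
    - [[0, 0, 1.4], 0]
    - [[0, 0, 1.4], 0]

```text
time: 10.65
tcp_pos: [0.479, -0.1451, 0.1872]
tool_rot: [-0.458, 3.108, -0.0]
ft_force: [0.5, 0.0, -4.3]
finger_gap: 0.0152
finger_force: 30.0
```

>>> send_rows:
  increments:
    - [[0, 0, 0.5], 0]
    - [[0, 0, 1], 0]
    - [[0, 0, 1], 0]
    - [[0, 0, 1], 0]

```text
time: 11.15
tcp_pos: [0.479, -0.1451, 0.1861]
tool_rot: [0.458, -3.108, -0.0]
ft_force: [0.5, -0.2, -4.4]
finger_gap: 0.0149
finger_force: 30.0
```

>>> send_rows:
  increments:
    - [[0, 0, 0.4], 0]
    - [[0, 0, 0.8], 0]
    - [[0, 0, 0.8], 0]
    - [[0, 0, 0.8], 0]

```text
time: 11.65
tcp_pos: [0.479, -0.1451, 0.186]
tool_rot: [-0.459, 3.108, -0.0]
ft_force: [-4.1, 2.6, 4.0]
finger_gap: 0.0153
finger_force: 30.0
```

Contact with the rim shows as Fz rising by 8 N. I'll ease off half a millimetre and release.

>>> send_rows:
  increments:
    - [[0, 0, -0.5], 0]
    - [[0, 0, -0.5], 0]

```text
time: 11.9
tcp_pos: [0.479, -0.1451, 0.186]
tool_rot: [-0.458, 3.108, -0.0]
ft_force: [-2.9, 0.8, 3.4]
finger_gap: 0.015
finger_force: 30.0
```

>>> send_rows:
  increments:
    - [[0, 0, 0], 0]
    - [[0, 0, 0], 0]
    - [[0, 0, 0], 0]
    - [[0, 0, 0], 0]
    - [[0, 0, 0], 0]
    - [[0, 0, 0], 0]
    - [[0, 0, 0], 0]
    - [[0, 0, 0], 0]
  hand: 100

```text
time: 12.9
tcp_pos: [0.479, -0.1451, 0.1859]
tool_rot: [-0.458, 3.108, -0.0]
ft_force: [-0.2, -0.0, 0.4]
finger_gap: 0.0838
finger_force: 0.0
```

```bash
python3 -c "
from h import *
go((479,-145,159))
for i in range(2):
  s=snapshot('side');W=cloud(s)
  k=W.reshape(-1,3);k=k[(k[:,2]>.112)&(k[:,2]<.138)&(abs(k[:,0]-.479)<.08)&(abs(k[:,1]+.145)<.08)];print(len(k),mec(k),np.nanmedian(k[:,2]))
save(s,'side5.png');cv2.imwrite('pics/c5.png',cv2.resize(s['image'][80:220,270:430,::-1],None,fx=4,fy=4,interpolation=2))
K=W.reshape(-1,3)
for z in(.17,.176,.182,.188,.194):
  k=K[(K[:,2]>z)&(K[:,2]<z+.006)&(np.hypot(K[:,0]-.479,K[:,1]+.145)<.02)];print(z,len(k),k.mean(0)*1000)
"
```

```text
t 12.9 tcp [ 479.  -145.1  185.9] F [-0.2 -0.   0.4] gap 0.0838
(479, -145, 159) [ 0.   0.1 26.9]
804 (array([ 479.5, -143.3]), 65.9) 0.1261349038561519
798 (array([ 481.5, -140.9]), 66.8) 0.12575598759941836
0.17 6 [ 474.03247693 -141.89218939  172.8706621 ]
0.176 4 [ 474.59940807 -142.41853024  177.96500226]
0.182 4 [ 473.83265583 -139.37335156  184.10764645]
0.188 0 [nan nan nan]
0.194 0 [nan nan nan]<string>:10: RuntimeWarning: Mean of empty slice.
  ret = um.true_divide(
```

View pics/c5.png

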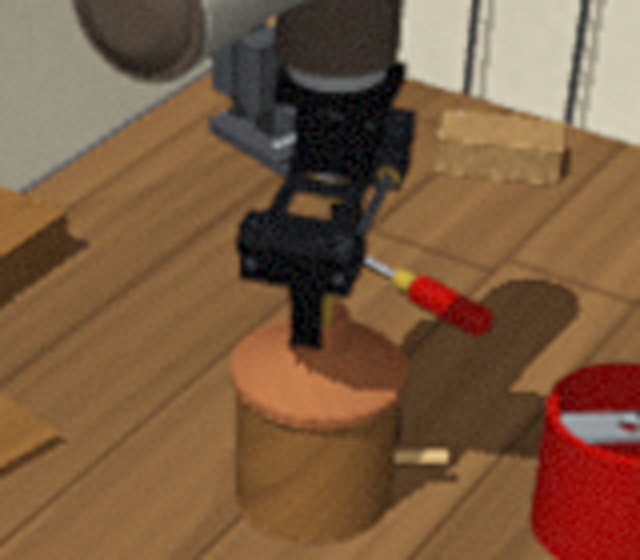

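The pair sits level on the house rim. I'll go down around the collar.

>>> send_rows:
  increments:
    - [[0, 0, 5], 0]
    - [[0, 0, 11], 0]
    - [[0, 0, 18], 0]
    - [[0, 0, 23], 0]
    - [[0, 0, 25], 0]
    - [[0, 0, 26], 0]
    - [[0, 0, 26], 0]
    - [[0, 0, 26], 0]

```text
time: 14.0
tcp_pos: [0.4792, -0.1451, 0.16]
tool_rot: [-0.458, 3.108, -0.0]
ft_force: [-0.6, -0.0, 0.5]
finger_gap: 0.0871
finger_force: 0.0
```

>>> send_rows:
  increments:
    - [[0, 0, 0], 0]
    - [[0, 0, 0], 0]
    - [[0, 0, 0], 0]
    - [[0, 0, 0], 0]
    - [[0, 0, 0], 0]
    - [[0, 0, 0], 0]
    - [[0, 0, 0], 0]
    - [[0, 0, 0], 0]
  hand: 0

```text
time: 15.0
tcp_pos: [0.479, -0.1451, 0.1598]
tool_rot: [-0.458, 3.108, 0.0]
ft_force: [-0.1, -0.6, 0.6]
finger_gap: 0.0409
finger_force: 29.9
```

The collar is gripped at a gap of 41 mm, and side forces are negligible. I'll lift straight up gently.

>>> send_rows:
  increments:
    - [[0, 0, -2], 0]
    - [[0, 0, -5], 0]
    - [[0, 0, -9], 0]
    - [[0, 0, -14], 0]
    - [[0, 0, -20], 0]
    - [[0, 0, -27], 0]
    - [[0, 0, -34], 0]
    - [[0, 0, -41], 0]

```text
time: 16.0
tcp_pos: [0.4791, -0.1451, 0.2014]
tool_rot: [-0.458, 3.108, -0.0]
ft_force: [-0.3, 0.7, -1.4]
finger_gap: 0.0408
finger_force: 29.9
```

>>> send_rows:
  increments:
    - [[0, 0, -10], 0]
    - [[0, 0, -21], 0]
    - [[0, 0, -33], 0]
    - [[0, 0, -45], 0]
    - [[0, 0, -57], 0]
    - [[0, 0, -66], 0]
    - [[0, 0, -70], 0]
    - [[0, 0, -70], 0]

```text
time: 17.0
tcp_pos: [0.479, -0.145, 0.2709]
tool_rot: [-0.458, 3.108, 0.0]
ft_force: [0.6, 0.3, -2.5]
finger_gap: 0.0407
finger_force: 29.9
```

```bash
python3 -c "
from h import *
go((479,-145,270))
s=snapshot('side');W=cloud(s);K=W.reshape(-1,3)
cv2.imwrite('pics/c6.png',cv2.resize(s['image'][60:220,270:430,::-1],None,fx=3.5,fy=3.5,interpolation=2))
m=(np.hypot(K[:,0]-.479,K[:,1]+.145)<.075)
for a,b in((.105,.125),(.15,.205)):
  k=K[m&(K[:,2]>a)&(K[:,2]<b)];print(a,len(k),mec(k),np.median(k[:,2]),k[:,2].max())
"
```

```text
t 17.0 tcp [ 479.  -145.   270.9] F [ 0.6  0.3 -2.5] gap 0.0407
(479, -145, 270) [0.  0.  0.9]
0.105 821 (array([ 480.7, -143.1]), 60.1) 0.11630165106892709 0.12365390144451727
0.15 58 (array([ 478.7, -141.4]), 8.7) 0.1684017366376082 0.18625458020596586
```

View pics/c6.png

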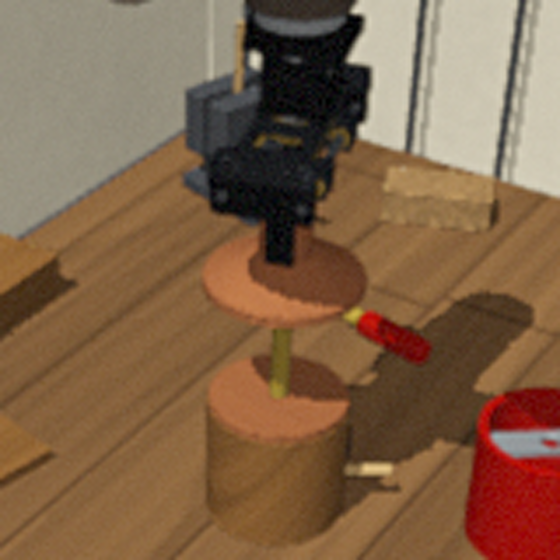

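The outer cap is held at crop (285,275), about 119 mm above the inner cap's origin. The inner cap is seated level with its finial upright at (282,360). I'm handing it in.

```bash
python3 -c "
from bench import ticket
print(ticket.sign_off())"
```

```text
the job is handed in; nothing more can be done
None
```

I handed the job in at about 17 s: the inner cap is seated on the wren house with its rod through the guide bar, and the outer cap is held about 119 mm above the inner cap's origin (94 mm needed); the sign-off gave no verdict.

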